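Tip a tall box down into the packing jig and press it home

ROBOT

A 7-joint arm with a two-finger parallel gripper is mounted at the origin on the work surface; the furniture and walls round the work are solid. World frame = base frame: x ahead of the robot, y to its left, z up, the work surface at z = 0. Lengths are in m, angles in rad, forces in N, time in s.
With the tool pointing down it reaches from about 0.425 to 0.975 m from the base axis. Payload 16.7 kg.
Tool frame: the origin (TCP) lies at the very end of the fingers, on their centre line; the grasp point (between the pads) lies 19 mm behind it (manip.grasp_offset is the distance from the TCP to the grasp point, in m); z points along the fingers, y is the direction in which the jaws open and shut (so a half turn about z gives the same grasp; the last joint's range is limited). The gripper opens to 85 mm and grips with 20 to 120 N. Pads are 22 mm wide; open, the fingers measure 114 mm over their backs; the gripper's body (76 mm by 85 mm) begins 54 mm behind the grasp point. The pads swing forward as they close: fully open they stand 13 mm farther back than shut.
Start: joints at [1.117, 0.426, 0.074, 1.606, -0.034, 1.111, -0.067], TCP at [0.202, -0.644, 0.231] pointing down, gripper open.
Joint ranges: [-2.85, 2.85], [-0.5, 2.14], [-1.23, 1.37], [0.21, 2.46], [-1.02, 4.16], [0.16, 2.05], [-2.73, 2.73]. Speed limits (rad/s): [1.89, 1.89, 2.39, 2.39, 3.01, 3.01, 3.01].

INTERFACE

Orientations are given as a unit quaternion [x, y, z, w].
In Python, from cell import manip gives the robot as it stands.
- The arm moves only by the shell command python3 -m pendant 'ROWS' [FORCE]. ROWS is JSON, a list that holds one entry, the list of rows, each a list of 7 numbers: the shift along the tool's x, y, z in cm, then the turn, a rotation vector about the tool's x, y, z in degrees, then the closure, from 0 (fully open) to 1 (shut). In form: [[[dx, dy, dz, ax, ay, az, jaw], ...]]. A call has 1 to 10 rows; each row shifts and turns the pose as measured when the row begins, along the tool's axes as they then stand; what a row does not reach is not made up. A row lasts 1/10 s, in which the tool goes at most 50 mm and 8.59 degrees, less where a joint would pass 70% of its speed; a pose out of reach is approached as far as the arm can. A call with a gripper value outside its range is refused whole. The fingers move at their own pace and stop on an object; FORCE is the grip in N (left out, the last holds). Time passes only in rows, so rows that do not move let the fingers close. It gives the time, the measured TCP pose, the force and the opening at its end, in the units of the state.
- manip.read_state(): the state, without advancing time (a new reading comes with each control period).
- manip.capture(name): name is "scene" or "top" or "wrist"; returns (picture, depth): 480x640x3 uint8, red, green, blue; 480x640 float32, m along the optical axis (not along the pixel's ray), 0 where there is no reading.
- manip.get_calibration(name): a dict with "intrinsics" (3x3 intrinsics, pixels), "D" ([k1, k2, p1, p2, k3] as OpenCV has them; the pictures are not rectified), "R" (3x3) and "t" (3): a world point X has camera coordinates R X + t. Camera axes: x right, y down, z forward; pixel columns grow to the right and rows downward; lengths in m; the calibration is good to about 2 mm. A picture is of the moment at which its call begins: read the wrist's pose just before it. get_calibration takes no time and is no camera call; for the wrist camera it gives the pose at the moment of the call.
- manip.finish_job(): hands the job in, once; it reports no verdict.
Trained networks look in the newest picture that a camera, given by its name, has taken for a name from the list of things; names that differ only in an ending like _2 or _b are one class to them, and where a whole thing is asked for, a point or a joint stands for the part that bears it (a point fixed in the world has none). Each returns a list of dicts, best first, with "conf" (0 to 1); they miss things now and then, are a little off and sometimes report something else, mostly with a low value. They report only what shows in the picture. A call takes as long as a camera call.
- manip.find_in(label, camera): "point" ([column, row] in pixels, amid what is visible of it).
- manip.silhouettes(label, camera): "pixels" (480x640 bool, what is visible of it) and "point" ([column, row] in pixels, amid what is visible of it).
- manip.pinpoint(label, camera): "point" ([column, row] in pixels: a listed point, or the origin of a listed thing).
The state is a dict: "time": time; "joint_pos": joint angles; "dq": joint speeds; "effort": joint torques, N m; "eef_pos": TCP position; "tool_rot": TCP orientation; "force": force on the tool from outside, world axes, zero at the start; "wrist_torque": the same for the moment, N m; "finger_gap": finger opening in m.
Only numpy, scipy, OpenCV 4.12 (cv2) and the standard library are available. Lean on these libraries where they do the work, as an engineer would, in place of code of your own. Each camera call takes 0.05 s, during which the arm holds its last target.

TASK

The white box standing on end on the plywood jig has to lie in the jig's corner for labelling: without picking it up, tip it over towards the aluminium end stop so that it lies on its broad face on the board, and slide it flush along the wooden side rail. Last of all, keeping it square and flush with the rail, slide it up to the black pad of the end stop and seat it there with a steady push of about 10 N held for a second; the stop is only lightly clamped and must not be shifted, and the box must never be pushed so hard (40 N) that it crushes. Leave everything else on the bench as it is.

Things in the scene. Friction and masses are not known exactly. Their poses are not given: they have to be found in the camera images.
- jig: Packing jig, fixed: plywood board 280 (x) x 150 (y) x 12 mm, left or right of the drawer cabinet, turned up to 0.25 rad. Origin: on the bench top under its midline, 135 mm from its far end; x along its length, away from the end stop (roughly away from the robot), y to the left, z up. A fixed wooden rail, 18 mm wide, 20 mm high above the board, lies along its left edge (x = -95 to 135 mm, inner face y = 55 mm).
- rail_face (a point): Middle of the rail's inner face: at x = +20, y = +55, z = 22 mm of the jig; axes as the jig's. The rail is fixed.
- stop: End stop across the board's end nearer the robot: aluminium angle, 108 mm wide, 32 mm high above the board, slips along x at about 15 N. Origin: board's top, on the angle's face (facing jig +x), within 3 mm of jig x = -112 mm; axes as the jig's. A black pad on two rods (90 wide, to 28 mm above the board) stands in front of it; its face is 6 to 30 mm out from the angle's, not measured: feel for it.
- box: Rigid closed cardboard box 70 (x) x 120 (y) x 46 (z) mm, 0.2 to 0.3 kg. Origin: centre of the broad face nearer the stop, z into the box. It starts on end on the board (y up, broad faces looking along jig x within 0.1 rad, top 132 mm above the bench), well away from the stop, and tips over its foot edge nearer the stop. Laid down towards the stop, its z is up and its y points to the stop.
- box_centre (a point): Centre of the white box, axes as box. 60 mm above the board when standing (72 mm above the bench), 23 mm above the board when lying (35 mm above the bench). Seated in the corner it is 60 mm from the pad's face (66 to 90 mm from the stop's origin) along jig x and 35 mm from the rail's face along jig y.
- box_foot (a point): Middle of the box's foot edge nearer the stop, about which it tips (box 0, -60, 0 mm): on the board's top, standing and lying, unless the box is picked up.
- measure: Tape measure, 38x72x68 mm, standing on the writing pad; leave it alone.
- glue: Glue bottle, 46 mm across, 130 mm tall, standing on the writing pad; leave it alone.
- blades: Small flat carton, 30x75x20 mm, on the bench beside the jig's right edge near its far end; leave it alone.

How it is judged:
By the outcome, as a careful person would: the job done as asked, in the order asked, and still so for the second after the job is handed in, with the robot touching nothing.
It also fails if it takes over 67 s, if anything falls off the work surface, if the arm or the gripper's body presses on something with over 40 N, if the wrist force passes 120 N, or if a joint passes its speed limit or range.

## Working session

There is one attempt and no reset: what is moved stays moved. The work goes in short steps, Python scripts to look and compute and a shell command to move; the robot and the scene stay as the last step left them, time stands still between calls to the robot, and variables do not carry over. Pictures are saved under pics/ and viewed, and the job is handed in when it is done.

```bash
mkdir -p pics; ls
cat > h.py <<'E'
import numpy as np,cv2
from cell import manip
from scipy.spatial.transform import Rotation as Rn
def cal(n):
    c=manip.get_calibration(n);return [np.array(c[k],float) for k in("intrinsics","D","R","t")]
def snap(n,f):
    c=cal(n);p,d=manip.capture(n);cv2.imwrite('pics/'+f,cv2.cvtColor(p,cv2.COLOR_RGB2BGR));return p,d,c
def ray(c,uv):
    K,D,R,t=c;x=cv2.undistortPoints(np.array([[uv]],float),K,D)[0,0]
    return -R.T@t, R.T@np.array([x[0],x[1],1.])
def onz(c,uv,z):
    o,r=ray(c,uv);return o+r*(z-o[2])/r[2]
def cloud(c,d):
    K,D,R,t=c;h,w=d.shape;vv,uu=np.mgrid[0:h,0:w]
    x=cv2.undistortPoints(np.stack([uu,vv],-1).reshape(-1,1,2).astype(float),K,D)[:,0]
    z=d.reshape(-1,1);P=np.c_[x*z,z]
    return ((P-t)@R).reshape(h,w,3)
def proj(c,X):
    K,D,R,t=c;return cv2.projectPoints(np.array(X,float).reshape(-1,1,3),cv2.Rodrigues(R)[0],t,K,D)[0][:,0]
E
python3 - <<'E'
from h import *
s=manip.read_state()
for k,v in s.items():print(k,np.round(v,3))
for n in("scene","top","wrist"):
    p,d,c=snap(n,n+'0.png')
    np.savez('/tmp/'+n+'0.npz',p=p,d=d,K=c[0],D=c[1],R=c[2],t=c[3])
    for l in("jig","rail_face","stop","box","box_centre","box_foot","measure","glue","blades"):
        r=manip.pinpoint(l,n) if n!='wrist' else []
        for q in r[:2]:print(n,l,round(q['conf'],2),np.round(q['point'],1))
print(manip.read_state()['time'])
E
```

```text
pics
time 0.0
joint_pos [ 1.118  0.427  0.074  1.607 -0.034  1.111 -0.067]
dq [ 0.001  0.002 -0.     0.     0.     0.001 -0.003]
effort [-2.0000e-03 -9.4983e+01  3.7600e+00 -4.6353e+01  1.9000e-02  1.0000e-02
 -0.0000e+00]
eef_pos [ 0.202 -0.644  0.231]
tool_rot [ 0.988  0.151 -0.    -0.001]
force [ 0.281 -0.357  0.144]
wrist_torque [ 0.04  -0.01   0.061]
finger_gap 0.085
scene jig 0.91 [253.6 319.2]
scene rail_face 0.82 [228.7 318.9]
scene stop 0.94 [289.5 327.7]
scene stop 0.38 [234. 300.]
scene box 0.72 [232.4 283.3]
scene box_centre 0.83 [228.1 281.5]
scene box_foot 0.64 [236.  301.7]
scene measure 0.61 [387.6 210.5]
scene glue 0.64 [246.7 291.1]
scene blades 0.5 [247.3 289.7]
top jig 0.74 [190.4 252.8]
top rail_face 0.79 [166.4 240.5]
top stop 0.89 [182.  292.5]
top box 0.65 [227.7 211.7]
top box 0.56 [187.8 223.4]
top box_centre 0.84 [187.3 210.2]
top box_foot 0.96 [194.8 224.9]
top measure 0.67 [481.3 266.2]
top measure 0.49 [188.2 221.1]
top glue 0.84 [452.3 221.1]
top blades 0.52 [230.9 213.4]
1.05
```

View pics/scene0.png

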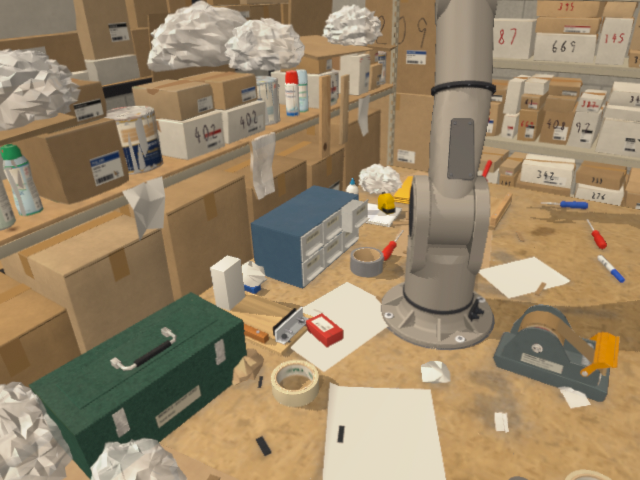

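View pics/top0.png

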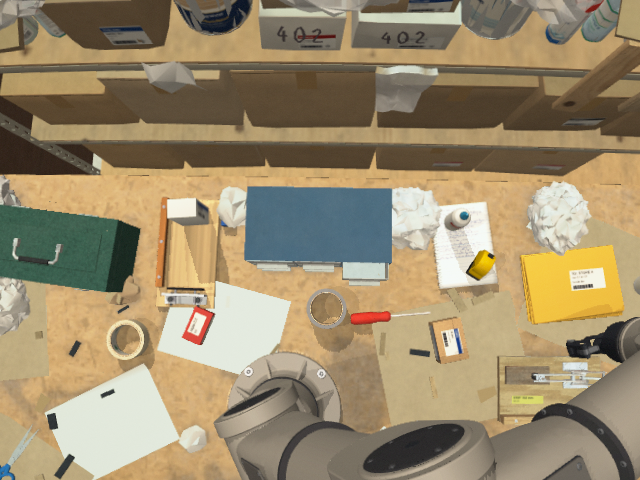

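View pics/wrist0.png

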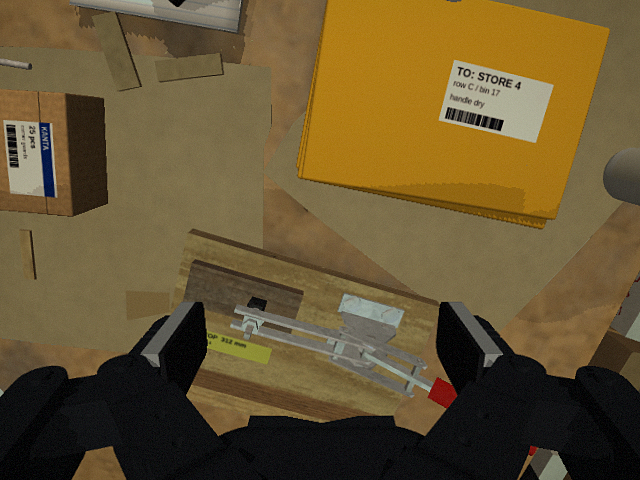

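```bash
cat >> h.py <<'E'
def load(n):
    z=np.load('/tmp/'+n+'.npz');return z['p'],z['d'],(z['K'],z['D'],z['R'],z['t'])
E
python3 - <<'E'
from h import *
p,d,c=load('top0');W=cloud(c,d)
for n,u,v in[("board",205,250),("board",190,275),("rail top",164,240),("rail top near",158,285),("rail far",166,203),("boxtop",187,208),("stop",184,300),("cab",320,220),("bench",150,320),("toolbox",80,250),("tape",230,205),("blades",205,212)]:
    print(n,np.round(np.median(W[v-1:v+2,u-1:u+2].reshape(-1,3),0),3))
ps,ds,cs=load('scene0')
# triangulate
def tri(a,b):
    o1,r1=ray(c,a);o2,r2=ray(cs,b)
    A=np.c_[r1,-r2];s=np.linalg.lstsq(A,o2-o1,rcond=None)[0];P,Q=o1+r1*s[0],o2+r2*s[1];return (P+Q)/2,np.linalg.norm(P-Q)
for n,a,b in[("rail_face",(166.4,240.5),(228.7,318.9)),("stop",(182,292.5),(289.5,327.7)),("jig",(190.4,252.8),(253.6,319.2)),("bc",(187.3,210.2),(228.1,281.5)),("foot",(194.8,224.9),(236,301.7))]:
    print(n,tri(a,b))
cv2.imwrite('pics/topc.png',cv2.resize(cv2.cvtColor(p[180:330,130:270],cv2.COLOR_RGB2BGR),None,fx=4,fy=4,interpolation=cv2.INTER_CUBIC))
cv2.imwrite('pics/scc.png',cv2.resize(cv2.cvtColor(ps[240:370,190:350],cv2.COLOR_RGB2BGR),None,fx=4,fy=4,interpolation=cv2.INTER_CUBIC))
E
```

```text
board [0.39  0.213 0.011]
board [0.325 0.249 0.01 ]
rail top [0.411 0.317 0.027]
rail top near [0.297 0.324 0.032]
rail far [0.504 0.318 0.032]
boxtop [0.476 0.229 0.134]
stop [0.261 0.26  0.017]
cab [ 0.448 -0.084  0.164]
bench [0.208 0.351 0.002]
toolbox [0.37  0.476 0.144]
tape [0.498 0.142 0.066]
blades [0.482 0.208 0.052]
rail_face (array([0.4135923 , 0.3139029 , 0.02440385]), np.float64(0.006833106222891664))
stop (array([0.27596848, 0.26247669, 0.01914523]), np.float64(0.009193087234870117))
jig (array([ 0.38528088,  0.2571528 , -0.00312064]), np.float64(0.005099253278660163))
bc (array([0.47855436, 0.24439219, 0.07513017]), np.float64(0.0059604518470939595))
foot (array([0.4548829 , 0.24318784, 0.01770175]), np.float64(0.003432479543039432))
```

View pics/topc.png

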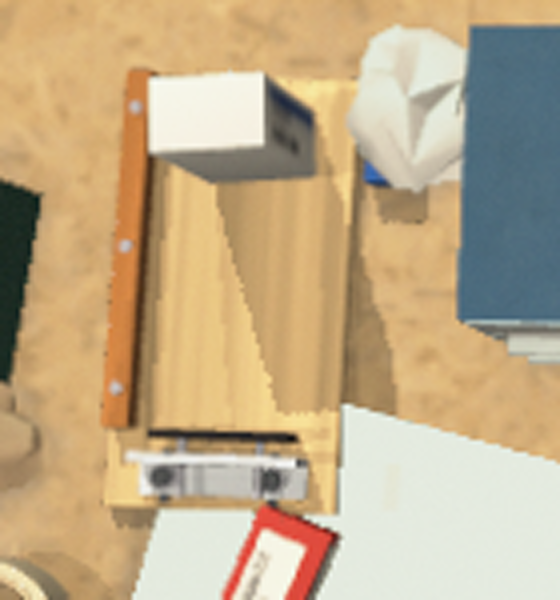

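View pics/scc.png

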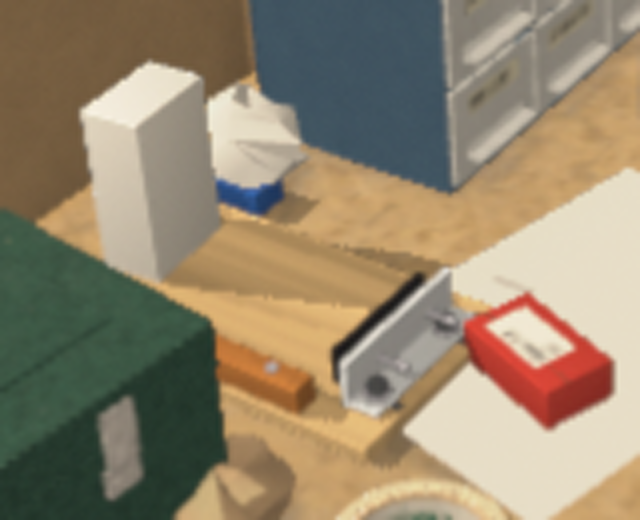

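Run:
```python
from h import *
p,d,c=load('top0');W=cloud(c,d)
ok=d>0
# height max map in 4cm grid
xs=np.arange(0.2,0.9,0.04);ys=np.arange(0.44,-0.5,-0.04)
print('      ',' '.join('%4d'%(y*100) for y in ys))
for x in xs[::-1]:
    r=[]
    for y in ys:
        m=ok&(abs(W[...,0]-x)<.02)&(abs(W[...,1]-y)<.02)
        r.append('%4d'%(np.max(W[...,2][m])*1000) if m.any() else '   .')
    print('%.2f'%x,' '.join(r))
q=lambda u,v,z:np.round(onz(c,(130+u/4,180+v/4),z),4)
print('rail inner top',q(151,72,.032),q(129,425,.032))
print('rail outer',q(126,72,.032),q(104,425,.032))
print('board corners z12: nearL,nearR,farR',q(106,503,.012),q(337,513,.012),q(357,80,.012))
print('boxtop z132', [q(*a,.132) for a in((148,78),(264,72),(267,147),(152,153))])
print('pad top z40',q(150,432,.04),q(298,438,.04),'angle top z44',q(127,455,.044),q(306,462,.044))
```

```text
44   40   36   32   28   24   20   16   12    8    4    0   -3   -7  -11  -15  -19  -23  -27  -31  -35  -39  -43  -47
0.88    .    .    .    .    .  361  338   50    .  361  298    .    .    .  296  314    . -224 -598    .  371  293    .    .
0.84  131  127  126    .    .  425  411  422  422  397  408    .    .    .  296  377    . -122 -480    .  402  426  434  410
0.80  469  472  472  470  470  469  299  417  414  299  442  446  425  410  410  434  441  455  454  449  405  299  388  298
0.76  297  556  553  298  299  296  300  298  297  298  298  298  298  298  298  299  301  301  363  302  299  554  558  560
0.72  530  607  549    .  289  280  300    .    .    .    .    .  601  583    .  602  577  303  305  302    .    .  560  587
0.68  574  584    .    .    .    .    .    .    .    .    .    .  608  630  622  615    .    .    .    .    .    .    .    .
0.64    .    .    .    .    .    .    .    .    .    .    .    .    .    .    .    .    .    .    .    .    .    .    .    .
0.60    6    5    4    3    5    4    6    3    5    4    4    4    4    4    6    5    6    4    4    5   
[... 1053 characters left out ...]
  34    7    8    6    7    7   59   52   52   52   34   30   23   21   65   64   63    8
0.20   40   40   42    8    6   36   37   10    9    7    7    6    5   52   53   30   31   24    7    8   66   68  687  690
rail inner top [0.5199 0.3129 0.032 ] [0.294  0.3125 0.032 ]
rail outer [0.5197 0.3294 0.032 ] [0.2935 0.3286 0.032 ]
board corners z12: nearL,nearR,farR [0.2446 0.3316 0.012 ] [0.2426 0.1823 0.012 ] [0.5208 0.1833 0.012 ]
boxtop z132 [array([0.4956, 0.2791, 0.132 ]), array([0.5002, 0.2096, 0.132 ]), array([0.4555, 0.2052, 0.132 ]), array([0.4508, 0.2736, 0.132 ])]
pad top z40 [0.2898 0.296  0.04  ] [0.2886 0.2021 0.04  ] angle top z44 [0.2751 0.3084 0.044 ] [0.2739 0.1953 0.044 ]
```

Run:
```python
from h import *
s=manip.read_state();Rt=Rn.from_quat(s['tool_rot']).as_matrix()
K,D,R,t=cal('wrist');print('cam in tool',Rt.T@(-R.T@t-s['eef_pos']),'\n',Rt.T@R.T, Rn.from_quat(s['tool_rot']).as_euler('ZYX',degrees=True))
print(Rt, manip.grasp_offset)
```

```text
cam in tool [ 6.89499842e-02 -2.48290575e-05 -1.41368145e-01] 
 [[-7.76497415e-04 -9.61450650e-01 -2.74976443e-01]
 [ 9.99998901e-01 -1.09392032e-03  1.00100882e-03]
 [-1.26322290e-03 -2.74975364e-01  9.61450443e-01]] [ 1.74009722e+01 -1.90367686e-03 -1.79992745e+02]
[[ 9.54235254e-01  2.99056986e-01 -6.16118794e-06]
 [ 2.99056984e-01 -9.54235245e-01  1.30759867e-04]
 [ 3.32254291e-05 -1.26618221e-04 -9.99999991e-01]] 0.0187
```

```bash
python3 -m pendant '[[[0,0,-5,0,0,0,0.6],[0,0,-5,0,0,0,0.6],[4.1,-2.7,0,0,0,0,0.6],[4.1,-2.7,0,0,0,0,0.6],[4.1,-2.7,0,0,0,0,0.6],[4.1,-2.7,0,0,0,0,0.6],[4.1,-2.7,0,0,0,0,0.6],[4.1,-2.7,0,0,0,0,0.6],[4.1,-2.7,0,0,0,0,0.6],[4.1,-2.7,0,0,0,0,0.6]]]'
```

```text
time: 2.05
eef_pos: [0.4514, -0.3381, 0.3355]
tool_rot: [0.989, 0.145, -0.0, 0.002]
force: [0.9, -1.3, -0.6]
finger_gap: 0.0343
```

```bash
python3 -m pendant '[[[1.5,-4.6,0,0,0,0,0.6],[1.5,-4.6,0,0,0,0,0.6],[1.5,-4.6,0,0,0,0,0.6],[1.5,-4.6,0,0,0,0,0.6],[1.5,-4.6,0,0,0,0,0.6],[1.5,-4.6,0,0,0,0,0.6],[1.5,-4.6,0,0,0,0,0.6],[1.5,-4.6,0,0,0,0,0.6],[1.5,-4.6,0,0,0,0,0.6],[1.5,-4.6,0,0,0,0,0.6]]]'; python3 -c "
from cell import manip;print(manip.read_state()['joint_pos'])"
```

```text
time: 3.05
eef_pos: [0.4624, 0.1619, 0.3356]
tool_rot: [0.989, 0.146, 0.003, 0.003]
force: [0.9, -1.1, -0.2]
finger_gap: 0.034
[ 0.11085637  0.07001257 -0.6076961   1.84490148  0.05063627  1.23569246
 -1.79079824]
```

```bash
python3 -m pendant '[[[0,0,0,0,0,-8.5,0.6],[0,0,0,0,0,-8.5,0.6],[0,0,0,0,0,-8.5,0.6],[0,0,0,0,0,-8.5,0.6],[0,0,0,0,0,-8.5,0.6],[0,0,0,0,0,-8.5,0.6],[0,0,0,0,0,-8.5,0.6],[0,0,0,0,0,-8.5,0.6],[0,0,0,0,0,-8.5,0.6],[0,0,0,0,0,-8.5,0.6]]]'; python3 -m pendant '[[[0,0,0,0,0,-8.5,0.6],[0,0,0,0,0,-8.5,0.6],[0,0,0,0,0,-8.5,0.6],[0,0,0,0,0,-8.5,0.6],[0,0,0,0,0,-8.5,0.6],[0,0,0,0,0,-8.5,0.6],[0,0,0,0,0,-8.5,0.6],[0,0,0,0,0,-8.5,0.6],[0,0,0,0,0,-8.5,0.6],[0,0,0,0,0,-8.5,0.6]]]'
cat >> h.py <<'E'
def st():
    s=manip.read_state();e=Rn.from_quat(s['tool_rot']).as_euler('ZYX',degrees=True)
    print('t',round(s['time'],2),'p',np.round(s['eef_pos'],4),'yaw %.2f pit %.2f rol %.2f'%tuple(e),'F',np.round(s['force'],2),'T',np.round(s['wrist_torque'],2),'gap',round(s['finger_gap'],4));return s
E
python3 -c "
from h import *
s=st();print(s['joint_pos']);snap('wrist','w1.png')"
```

```text
time: 4.05
eef_pos: [0.4605, 0.1709, 0.3368]
tool_rot: [0.623, 0.782, 0.002, 0.005]
force: [1.1, 1.0, -0.5]
finger_gap: 0.034
time: 5.05
eef_pos: [0.4604, 0.1704, 0.3379]
tool_rot: [-0.077, 0.997, -0.002, 0.006]
force: [-0.3, -0.6, -0.4]
finger_gap: 0.0342
t 5.05 p [0.4604 0.1704 0.3379] yaw -171.18 pit 0.66 rol -179.68 F [-0.28 -0.63 -0.4 ] T [0.01 0.   0.  ] gap 0.0342
[ 0.25175818  0.08314622 -0.77670171  1.83573887  0.07148397  1.23852099
  1.17867035]
```

View pics/w1.png

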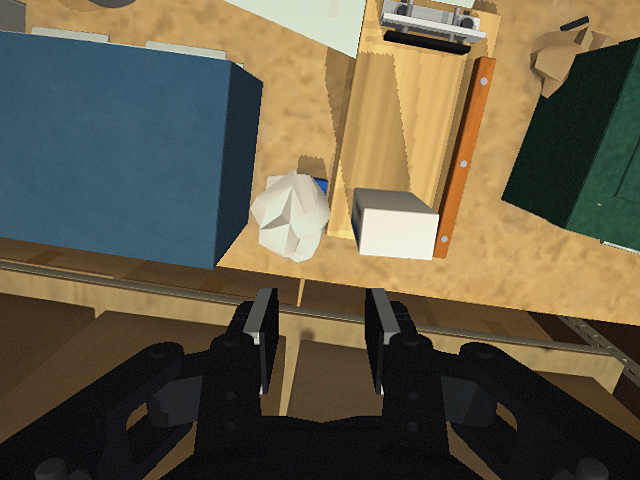

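Run:
```python
from h import *
p,d,c=snap('wrist','w2.png')
np.savez('/tmp/w2.npz',p=p,d=d,K=c[0],D=c[1],R=c[2],t=c[3])
for l in("box_centre","box_foot","stop","rail_face","blades"):
    for q in manip.pinpoint(l,'wrist')[:2]:
        z={'box_centre':.072,'box_foot':.012,'stop':.012,'rail_face':.022,'blades':.01}[l]
        print(l,round(q['conf'],2),np.round(q['point'],1),np.round(onz(c,q['point'],z),4))
W=cloud(c,d)
# top face of the box
m=(abs(W[...,2]-.132)<.012)&(W[...,0]>.43)&(W[...,0]<.53)&(W[...,1]>.18)&(W[...,1]<.3)
m=cv2.morphologyEx(m.astype(np.uint8),cv2.MORPH_OPEN,np.ones((3,3)))
cn=max(cv2.findContours(m,0,2)[0],key=cv2.contourArea)
X=np.array([onz(c,q[0],.132)[:2] for q in cn])*1000
r=cv2.minAreaRect(X.astype(np.float32));print('box top',r,np.median(W[...,2][m>0]))
m=(abs(W[...,2]-.032)<.008)&(W[...,0]>.3)&(W[...,0]<.52)&(W[...,1]>.305)&(W[...,1]<.34)
print('rail depth',m.sum(),np.percentile(W[m][:,1],[2,98]),np.median(W[m][:,2]))
for u,v,z in((468,60,.032),(482,60,.032),(434,256,.032),(447,257,.032),(384,36,.04),(469,50,.04),(384,40,.012),(355,240,.012)):print(u,v,onz(c,(u,v),z))
cv2.imwrite('pics/w2c.png',cv2.resize(cv2.cvtColor(p[0:270,310:510],cv2.COLOR_RGB2BGR),None,fx=2.2,fy=2.2,interpolation=cv2.INTER_CUBIC))
m=(W[...,0]>.55)&(W[...,0]<.75)&(W[...,1]>.15)&(W[...,1]<.35)&(d>0)
for z in np.arange(0,.4,.04):
    k=m&(abs(W[...,2]-z)<.02)
    print('wall z%.2f'%z,k.sum(),np.percentile(W[k][:,0],2) if k.sum()>5 else '')
```

```text
box_foot 0.62 [382.3 190.7] [0.4555 0.2412 0.012 ]
stop 0.91 [428.   38.6] [0.2817 0.2569 0.012 ]
rail_face 0.95 [452.  159.1] [0.4045 0.3114 0.022 ]
box top ((475.0174255371094, 241.8535614013672), (46.47501754760742, 70.51950073242188), 3.9991250038146973) 0.13044572892239625
rail depth 3248 [0.31291725 0.33059996] 0.03034864360141783
468 60 [0.29932496 0.29971249 0.032     ]
482 60 [0.29651908 0.31461509 0.032     ]
434 256 [0.51981816 0.31569217 0.032     ]
447 257 [0.51846766 0.33164752 0.032     ]
384 36 [0.2937386  0.20585042 0.04      ]
469 50 [0.29118493 0.29584194 0.04      ]
384 40 [0.29165083 0.20961977 0.012     ]
355 240 [0.52142643 0.22044319 0.012     ]
wall z0.00 3918 0.5508045285236316
wall z0.04 0 
wall z0.08 0 
wall z0.12 0 
wall z0.16 0 
wall z0.20 0 
wall z0.24 0 
wall z0.28 0 
wall z0.32 0 
wall z0.36 0
```

View pics/w2c.png

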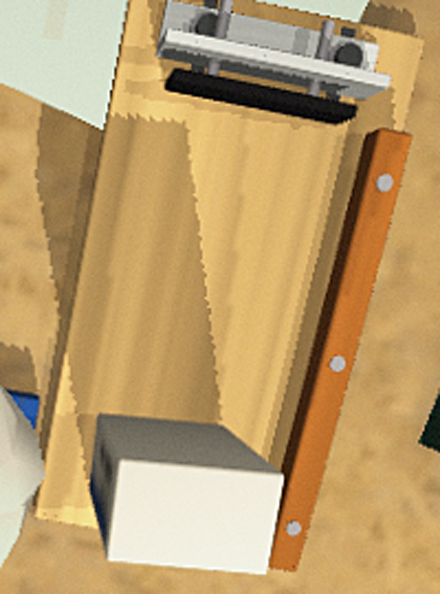

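```bash
cat >> h.py <<'E'
def need(x,y,z,yaw):
    s=manip.read_state();R=Rn.from_quat(s['tool_rot']);T=Rn.from_euler('ZYX',[yaw,0,180],degrees=True)
    print('cm',np.round(R.as_matrix().T@(np.array([x,y,z])-s['eef_pos'])*100,2),'deg',np.round((R.inv()*T).as_rotvec(degrees=True),2))
E
python3 -m pendant '[[[0,0,0,0.6,0.3,4.8,0.6],[-3.75,3.5,0,0,0,0,0.6],[-3.75,3.5,0,0,0,0,0.6],[0,0,0,0,0,0,0.6]]]'
python3 -c "
from h import *
st();need(.530,.2458,.10,184)"
```

```text
time: 5.8
eef_pos: [0.5333, 0.2439, 0.3369]
tool_rot: [-0.022, 1.0, -0.009, 0.004]
force: [-0.2, -0.9, -1.5]
finger_gap: 0.0341
t 5.8 p [0.5333 0.2439 0.3369] yaw -177.53 pit 0.47 rol -178.96 F [-0.22 -0.93 -1.55] T [ 0.    0.05 -0.05] gap 0.0341
cm [ 0.52  0.63 23.68] deg [-1.04  0.46 -1.54]
```

```bash
python3 -m pendant '[[[0,0,4.7,-1,0.5,-1.5,0.6],[0,0,4.7,0,0,0,0.6],[0,0.2,4.7,0,0,0,0.6],[0,0.2,4.7,0,0,0,0.6],[0,0,2,0,0,0,0.6],[0,0,0,0,0,0,0.6]]]'
python3 -c "
from h import *
st();need(.530,.2458,.10,184)"
```

```text
time: 6.4
eef_pos: [0.5336, 0.2487, 0.1218]
tool_rot: [-0.03, 1.0, 0.001, -0.0]
force: [-0.0, 0.6, 0.1]
finger_gap: 0.0343
t 6.4 p [0.5336 0.2487 0.1218] yaw -176.57 pit -0.04 rol 179.88 F [-0.01  0.58  0.14] T [0.01 0.   0.01] gap 0.0343
cm [ 0.38 -0.27  2.18] deg [ 0.13 -0.04 -0.57]
```

```bash
python3 -m pendant '[[[0,-0.2,2.2,0,0,-0.5,0.6],[1,0,0,0,0,0,0.6],[0.6,0,0,0,0,0,0.6],[0.4,0,0,0,0,0,0.6],[0.4,0,0,0,0,0,0.6]]]'
python3 -c "
from h import *
st();snap('wrist','w3.png')"
```

```text
time: 6.9
eef_pos: [0.5101, 0.2461, 0.1055]
tool_rot: [-0.032, 0.999, 0.002, 0.002]
force: [1.2, 0.4, -0.5]
finger_gap: 0.0339
t 6.9 p [0.5101 0.2461 0.1055] yaw -176.35 pit 0.27 rol 179.79 F [ 1.2   0.41 -0.45] T [ 0.01 -0.22  0.03] gap 0.0339
```

View pics/w3.png

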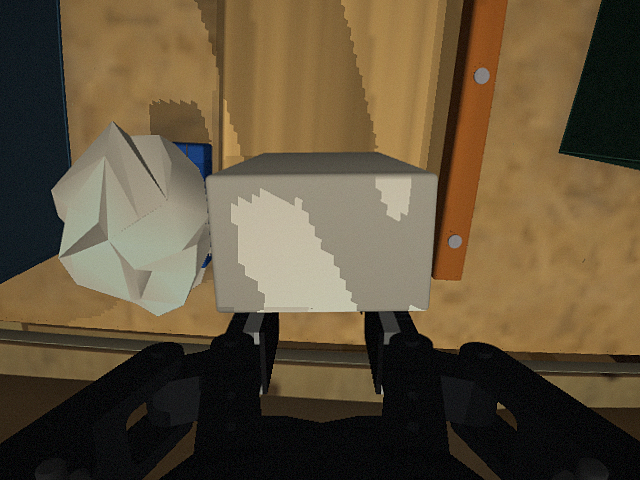

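```bash
python3 -m pendant '[[[0.6,0,0,0,0,0,0.6],[0.6,0,0,0,0,0,0.6],[0.6,0,0,0,0,0,0.6],[0.6,0,0,0,0,0,0.6]]]'
python3 -c "
from h import *
st();snap('wrist','w4.png')"
```

```text
time: 7.35
eef_pos: [0.485, 0.2448, 0.107]
tool_rot: [-0.032, 0.999, 0.002, 0.004]
force: [0.3, -0.2, 0.1]
finger_gap: 0.0341
t 7.35 p [0.485  0.2448 0.107 ] yaw -176.37 pit 0.43 rol 179.76 F [ 0.28 -0.21  0.14] T [-0.03  0.01  0.01] gap 0.0341
```

View pics/w4.png

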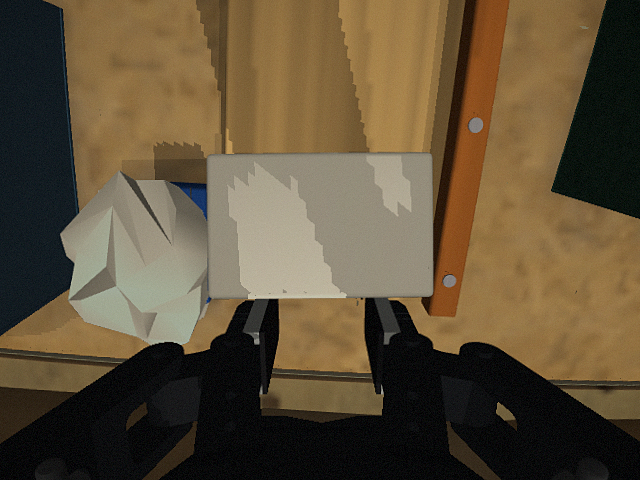

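```bash
python3 -m pendant '[[[0.5,0,0,0,0,0,0.6],[0.5,0,0,0,0,0,0.6],[0.5,0,0,0,0,0,0.6]]]'
python3 -m pendant '[[[0.4,0,0,0,0,0,0.6],[0.4,0,0,0,0,0,0.6],[0,0,0,0,0,0,0.6],[0,0,0,0,0,0,0.6]]]'
python3 -c "
from h import *
st();snap('wrist','w5.png')"
```

```text
time: 7.7
eef_pos: [0.4678, 0.2437, 0.1065]
tool_rot: [-0.032, 0.999, 0.002, 0.003]
force: [0.0, -0.7, 0.3]
finger_gap: 0.0339
time: 8.1
eef_pos: [0.4584, 0.2431, 0.1065]
tool_rot: [-0.032, 0.999, 0.002, 0.003]
force: [-0.2, 0.2, -0.1]
finger_gap: 0.034
t 8.1 p [0.4584 0.2431 0.1065] yaw -176.32 pit 0.35 rol 179.80 F [-0.2   0.2  -0.12] T [0.02 0.01 0.03] gap 0.034
```

View pics/w5.png

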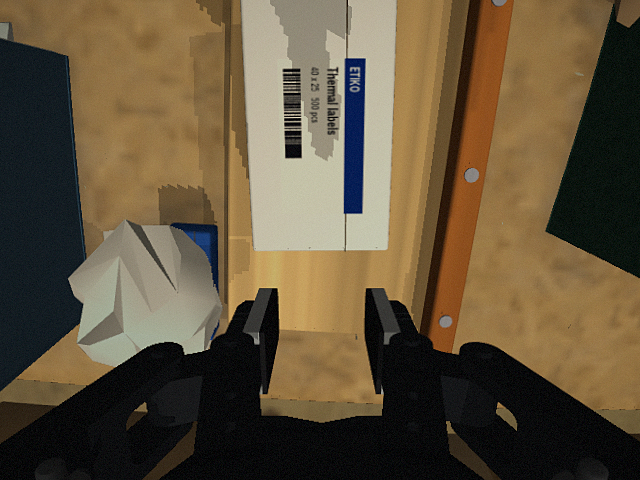

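```bash
python3 -m pendant '[[[0,0,-4.5,0,0,0,0],[0,0,-4.5,0,0,0,0],[0,0,-4.5,0,0,0,0],[0,0,0,0,0,0,0]]]'
python3 - <<'E'
from h import *
st();p,d,c=snap('wrist','w6.png');W=cloud(c,d)
m=(abs(W[...,2]-.058)<.010)&(W[...,0]>.25)&(W[...,0]<.53)&(W[...,1]>.16)&(W[...,1]<.31)
m=cv2.morphologyEx(m.astype(np.uint8),cv2.MORPH_OPEN,np.ones((3,3)))
cn=max(cv2.findContours(m,0,2)[0],key=cv2.contourArea)
X=np.array([onz(c,q[0],.058)[:2] for q in cn])*1000
print('box',cv2.minAreaRect(X.astype(np.float32)),np.median(W[...,2][m>0]),X.min(0),X.max(0))
E
```

```text
time: 8.55
eef_pos: [0.4572, 0.2428, 0.2451]
tool_rot: [-0.033, 0.999, 0.002, 0.001]
force: [0.6, 0.2, -1.0]
finger_gap: 0.0853
t 8.55 p [0.4572 0.2428 0.2451] yaw -176.26 pit 0.11 rol 179.76 F [ 0.58  0.24 -0.97] T [ 0.03 -0.01 -0.02] gap 0.0853
box ((390.0036315917969, 237.34634399414062), (118.3102035522461, 69.47310638427734), 4.267612457275391) 0.05585948997456398 [329.1201469  199.06581094] [450.77818929 275.93245511]
```

View pics/w6.png

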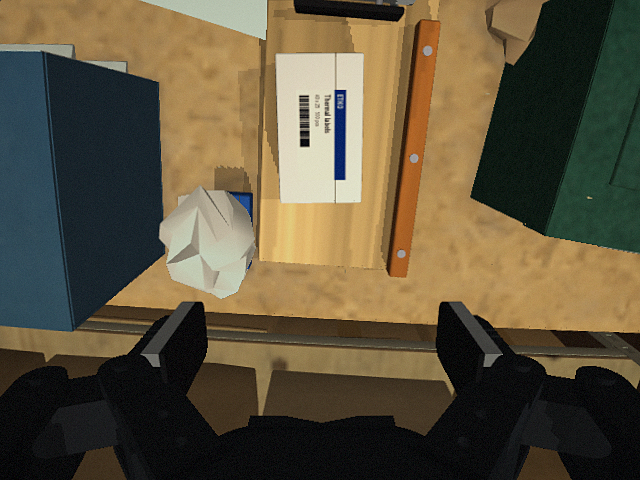

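```bash
python3 -m pendant '[[[0,0,0,0,0,8.5,0.45],[0,0,0,0,0,8.5,0.45],[0,0,0,0,0,8.5,0.45],[0,0,0,0,0,8.5,0.45],[0,0,0,0,0,8.5,0.45],[0,0,0,0,0,8.5,0.45],[0,0,0,0,0,8.5,0.45],[0,0,0,0,0,8.5,0.45],[0,0,0,0,0,8.5,0.45],[0,0,0,0,0,8.5,0.45]]]'
python3 -m pendant '[[[0,0,0,0,0,7,0.45],[0,0,0,0,0,0,0.45]]]'
python3 -c "
from h import *
s=st();print(s['joint_pos']);need(.405,.168,.16,90)"
```

```text
time: 9.6
eef_pos: [0.4547, 0.2381, 0.2331]
tool_rot: [0.659, 0.752, -0.005, -0.003]
force: [0.2, 1.0, 0.5]
finger_gap: 0.0474
time: 9.8
eef_pos: [0.4541, 0.2375, 0.2309]
tool_rot: [0.707, 0.707, -0.006, -0.003]
force: [-0.0, -0.1, 0.1]
finger_gap: 0.0469
t 9.8 p [0.4541 0.2375 0.2309] yaw 90.06 pit 0.24 rol -179.20 F [-0.04 -0.08  0.13] T [ 0.01 -0.02 -0.01] gap 0.0469
[-0.08646885  0.21680317 -0.58802129  1.92686462  0.13175654  1.05083301
 -0.7299895 ]
cm [-6.92 -4.81  7.19] deg [-0.8   0.24  0.05]
```

```bash
python3 -m pendant '[[[-3.5,-2.5,0,-0.8,0.2,0,0.45],[-3.5,-2.4,0,0,0,0,0.45],[0,0,3.5,0,0,0,0.45],[0,0,3.5,0,0,0,0.45],[0,0,0,0,0,0,0.45]]]'
python3 -c "
from h import *
s=st();print(s['joint_pos']);need(.400,.170,.03,90);snap('wrist','w7.png')"
```

```text
time: 10.3
eef_pos: [0.4029, 0.1641, 0.1576]
tool_rot: [0.699, 0.715, -0.001, 0.0]
force: [-1.2, -0.2, 0.2]
finger_gap: 0.0471
t 10.3 p [0.4029 0.1641 0.1576] yaw 91.23 pit 0.09 rol -179.97 F [-1.21 -0.22  0.23] T [0.01 0.03 0.02] gap 0.0471
[-0.00241055  0.16728957 -0.57506131  2.16712436  0.12346736  0.83872495
 -0.63242158]
cm [ 0.62 -0.27 12.76] deg [-0.03  0.09  1.23]
```

View pics/w7.png

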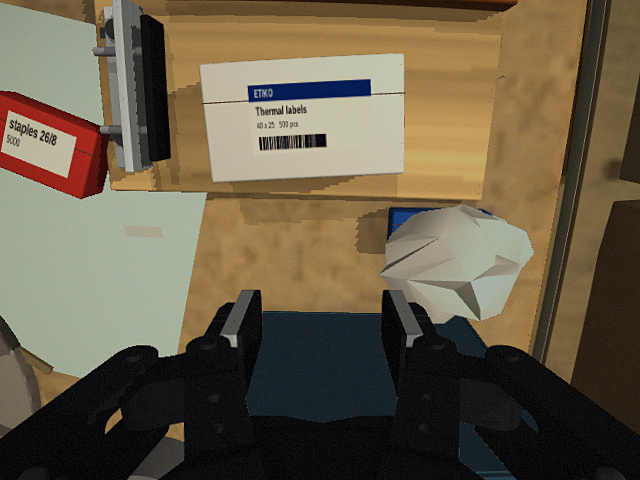

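Run:
```python
from h import *
p,d,c=snap('wrist','w8.png');W=cloud(c,d)
for u,v in((383,270),(392,270),(388,225),(392,215),(410,305),(400,180),(404,60),(212,180),(201,66)):
    print(u,v,np.round(W[v,u],3),np.round(onz(c,(u,v),.02),3))
m=(W[...,2]>.015)&(W[...,2]<.1)&(W[...,0]>.40)&(W[...,0]<.6)&(W[...,1]<.185)&(W[...,1]>.11)&(d>.12)
P=W[m]
for y in np.arange(.12,.19,.01):
    k=abs(P[:,1]-y)<.005
    if k.sum()>3:print('y%.2f'%y,'xmin',np.round(P[k][:,0].min(),3),P[k][:,2].max())
s=manip.read_state()
```

```text
383 270 [0.447 0.138 0.041] [0.451 0.13  0.02 ]
392 270 [0.453 0.14  0.046] [0.458 0.13  0.02 ]
388 225 [0.454 0.163 0.01 ] [0.453 0.165 0.02 ]
392 215 [0.455 0.173 0.019] [0.455 0.173 0.02 ]
410 305 [0.436 0.172 0.17 ] [0.474 0.101 0.02 ]
400 180 [0.461 0.197 0.01 ] [0.459 0.199 0.02 ]
404 60 [0.458 0.281 0.009] [0.456 0.279 0.02 ]
212 180 [0.334 0.201 0.055] [0.324 0.196 0.02 ]
201 66 [0.33  0.268 0.053] [0.32  0.273 0.02 ]
y0.12 xmin 0.453 0.06660120206172054
y0.13 xmin 0.444 0.06581316366316395
y0.14 xmin 0.443 0.0648837859601302
y0.15 xmin 0.449 0.06391186202094187
y0.16 xmin 0.452 0.06137717657570245
y0.17 xmin 0.454 0.05635236656045657
y0.18 xmin 0.456 0.05089347463512751
```

```bash
python3 -m pendant '[[[0.6,-0.5,0,0,0,1.2,0.65],[0,0,3,0,0,0,0.65],[0,0,3,0,0,0,0.65],[0,0,2,0,0,0,0.65],[0,0,0,0,0,0,0.65]]]'
python3 -c "
from h import *
s=st();print(s['joint_pos']);need(.397,.172,.03,90)"
```

```text
time: 10.9
eef_pos: [0.4063, 0.176, 0.0866]
tool_rot: [0.705, 0.709, 0.006, 0.003]
force: [-0.2, -0.1, 0.6]
finger_gap: 0.03
t 10.9 p [0.4063 0.176  0.0866] yaw 90.38 pit -0.27 rol 179.23 F [-0.24 -0.11  0.6 ] T [ 0.02  0.05 -0.06] gap 0.03
[-0.07357743  0.29348885 -0.54452495  2.22149091  0.25024683  0.66851517
 -0.78825666]
cm [-0.42 -1.01  5.64] deg [ 0.77 -0.27  0.37]
```

```bash
python3 -m pendant '[[[-0.4,-1,0,0.8,-0.3,0.4,0.65],[0,0,2,0,0,0,0.65],[0,0,2,0,0,0,0.65],[0,0,1.5,0,0,0,0.65],[0,0,0,0,0,0,0.65]]]'
python3 -c "
from h import *
s=st();print(s['joint_pos']);need(.397,.172,.03,90)"
```

```text
time: 11.4
eef_pos: [0.3996, 0.1734, 0.0382]
tool_rot: [0.707, 0.707, 0.002, 0.002]
force: [-0.2, 0.7, 0.9]
finger_gap: 0.0301
t 11.4 p [0.3996 0.1734 0.0382] yaw 89.99 pit -0.03 rol 179.64 F [-0.18  0.74  0.92] T [-0.03 -0.02  0.  ] gap 0.0301
[-0.12744176  0.3779936  -0.4956937   2.26006432  0.33929217  0.56619001
 -0.88174848]
cm [-0.14 -0.26  0.81] deg [ 0.36 -0.03 -0.01]
```

```bash
python3 -m pendant '[[[0.3,-0.3,0.6,0.3,0,0,0.65],[0.8,0,0,0,0,0,0.65],[0.6,0,0,0,0,0,0.65],[0.6,0,0,0,0,0,0.65],[0.6,0,0,0,0,0,0.65]]]'
python3 -c "
from h import *
s=st();need(.397,.225,.03,90)"
python3 -m pendant '[[[0.6,-0.1,0,0,0,0,0.65],[0.6,0,0,0,0,0,0.65],[0.6,0,0,0,0,0,0.65]]]'
python3 -c "
from h import *
s=st();need(.397,.225,.03,90);snap('wrist','w9.png')"
```

```text
time: 11.9
eef_pos: [0.3982, 0.2049, 0.0363]
tool_rot: [0.708, 0.707, 0.002, 0.001]
force: [0.3, -1.1, -0.6]
finger_gap: 0.0301
t 11.9 p [0.3982 0.2049 0.0363] yaw 89.92 pit -0.07 rol 179.72 F [ 0.33 -1.05 -0.64] T [-0.25  0.05  0.01] gap 0.0301
cm [ 2.   -0.13  0.63] deg [ 0.28 -0.07 -0.08]
time: 12.2
eef_pos: [0.3972, 0.2248, 0.0366]
tool_rot: [0.707, 0.707, 0.002, 0.001]
force: [0.7, -0.8, -1.0]
finger_gap: 0.0297
t 12.2 p [0.3972 0.2248 0.0366] yaw 89.95 pit -0.07 rol 179.71 F [ 0.67 -0.76 -0.97] T [-0.22 -0.02  0.04] gap 0.0297
cm [ 0.02 -0.02  0.66] deg [ 0.29 -0.07 -0.05]
```

View pics/w9.png

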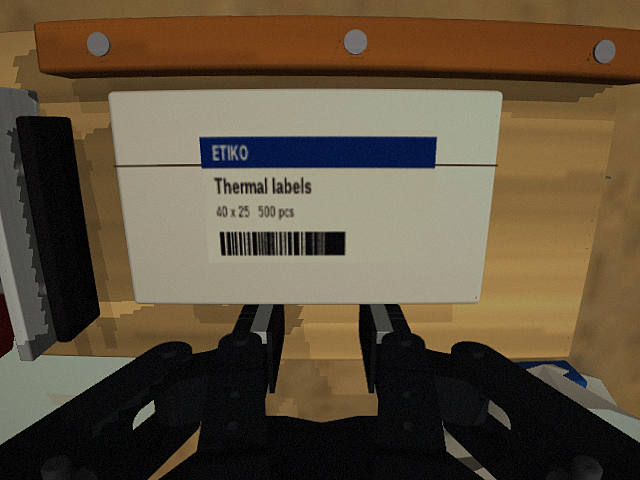

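```bash
python3 -m pendant '[[[0.4,0,0,0,0,0,0.65],[0.3,0,0,0,0,0,0.65]]]';python3 -m pendant '[[[0.2,0,0,0,0,0,0.65]]]';python3 -m pendant '[[[0.2,0,0,0,0,0,0.65]]]'; python3 -m pendant '[[[0.1,0,0,0,0,0,0.65]]]'
```

```text
time: 12.45
eef_pos: [0.3971, 0.2332, 0.0365]
tool_rot: [0.707, 0.707, 0.002, 0.001]
force: [-3.8, -8.8, 4.4]
finger_gap: 0.0296
time: 12.55
eef_pos: [0.3967, 0.2334, 0.0364]
tool_rot: [0.708, 0.707, 0.001, 0.002]
force: [-2.5, -18.1, 9.8]
finger_gap: 0.0295
time: 12.65
eef_pos: [0.3967, 0.2334, 0.0362]
tool_rot: [0.708, 0.706, -0.001, 0.003]
force: [1.0, -14.7, 10.0]
finger_gap: 0.0296
time: 12.75
eef_pos: [0.3967, 0.2332, 0.0361]
tool_rot: [0.709, 0.706, -0.002, 0.003]
force: [-0.2, -4.4, 3.5]
finger_gap: 0.0296
```

```bash
python3 -c "
from h import *
st();snap('wrist','w10.png')"
```

```text
t 12.75 p [0.3967 0.2332 0.0361] yaw 89.75 pit 0.41 rol 179.86 F [-0.21 -4.39  3.5 ] T [-0.75 -0.02 -0.03] gap 0.0296
```

View pics/w10.png

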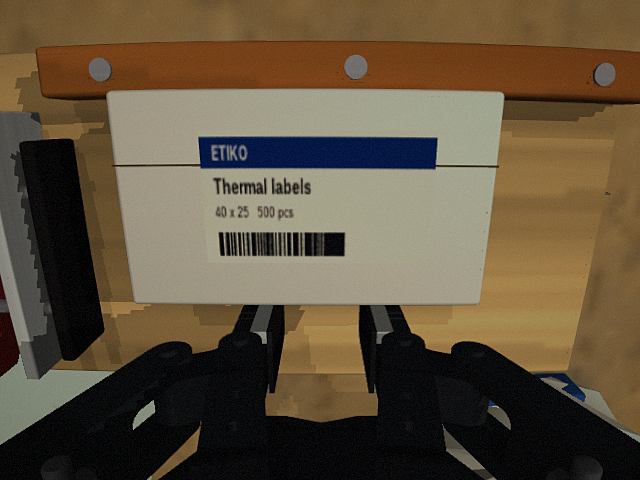

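```bash
python3 -m pendant '[[[-0.5,0,0,0,0,0,0.65],[-1,0,0,0,0,0,0.65],[0,0,-4,0,0,0,0.65],[0,0,-4.5,0,0,0,0.65],[0,0,-4.5,0,0,0,0.65],[0,1.5,-3,0,0,-8.5,0.65],[0,0,0,0,0,-8.5,0.65],[0,0,0,0,0,-8.5,0.65],[0,0,0,0,0,-8.5,0.65],[0,0,0,0,0,-8.5,0.65]]]'
python3 -m pendant '[[[0,0,0,0,0,-8.5,0.65],[0,0,0,0,0,-8.5,0.65],[0,0,0,0,0,-8.5,0.65],[0,0,0,0,0,-8.5,0.65],[0,0,0,0,0,-8.5,0.65],[0,0,0,0,0,-4,0.65],[0,0,0,0,0,0,0.65]]]'
cat >> h.py <<'E'
def boxm(c,d):
    W=cloud(c,d);m=(abs(W[...,2]-.058)<.010)&(W[...,0]>.29)&(W[...,0]<.53)&(W[...,1]>.16)&(W[...,1]<.33)
    m=cv2.morphologyEx(m.astype(np.uint8),cv2.MORPH_OPEN,np.ones((3,3)))
    cn=max(cv2.findContours(m,0,2)[0],key=cv2.contourArea)
    X=np.array([onz(c,q[0],.058)[:2] for q in cn])*1000
    print('box',cv2.minAreaRect(X.astype(np.float32)),X.min(0),X.max(0))
E
python3 -c "
from h import *
s=st();print(s['joint_pos']);need(.49,.278,.2,180);p,d,c=snap('wrist','w11.png');boxm(c,d)"
```

```text
time: 13.8
eef_pos: [0.4114, 0.2139, 0.2026]
tool_rot: [0.399, 0.917, -0.003, 0.003]
force: [-0.8, 0.0, -0.5]
finger_gap: 0.03
time: 14.5
eef_pos: [0.4111, 0.2092, 0.2018]
tool_rot: [-0.003, 1.0, -0.004, 0.002]
force: [0.2, -0.6, 0.4]
finger_gap: 0.0297
t 14.5 p [0.4111 0.2092 0.2018] yaw -179.64 pit 0.20 rol -179.53 F [ 0.22 -0.59  0.43] T [-0.01  0.   -0.04] gap 0.0297
[ 0.11044416  0.17965913 -0.79055097  2.06176273  0.16598057  0.96155829
  0.80912075]
cm [-7.93  6.84  0.15] deg [-0.47  0.2   0.35]
box ((390.3471984863281, 277.23077392578125), (70.70508575439453, 118.34661865234375), 89.52556610107422) [331.09605398 242.08709898] [449.68460273 312.91690773]
```

View pics/w11.png

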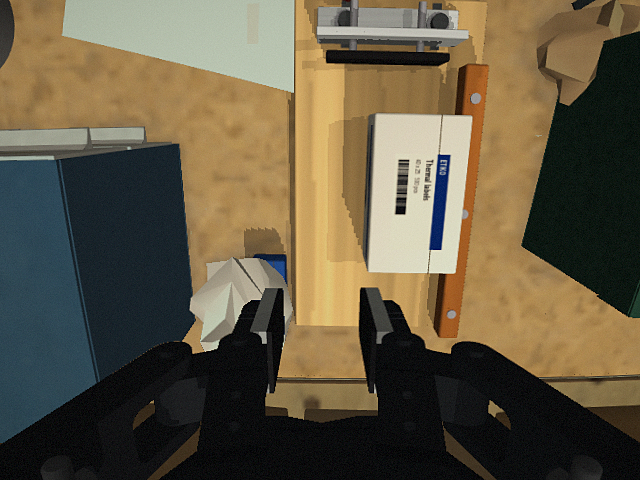

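```bash
python3 -m pendant '[[[-4.2,3.3,0,-0.5,0.2,0.3,0.65],[-4.2,3.3,0,0,0,0,0.65],[0,0,4,0,0,0,0.65],[0,0,4,0,0,0,0.65],[0,0,3,0,0,0,0.65],[0,0,0,0,0,0,0.65]]]'
python3 -c "
from h import *
s=st();need(.485,.275,.034,180)"
```

```text
time: 15.15
eef_pos: [0.4982, 0.2735, 0.0886]
tool_rot: [0.011, 1.0, 0.0, 0.002]
force: [-0.8, -0.9, 0.4]
finger_gap: 0.03
t 15.15 p [0.4982 0.2735 0.0886] yaw 178.70 pit 0.27 rol 179.99 F [-0.77 -0.91  0.44] T [-0.02  0.02 -0.03] gap 0.03
cm [1.35 0.12 5.45] deg [ 0.    0.27 -1.3 ]
```

```bash
python3 -m pendant '[[[0.6,0.1,2.5,0,0.3,-1.3,0.65],[0.5,0,2,0,0,0,0.65],[0,0,1,0,0,0,0.65],[0,0,0,0,0,0,0.65]]]'
python3 -c "
from h import *
s=st();need(.465,.275,.034,180)"
```

```text
time: 15.55
eef_pos: [0.4892, 0.2752, 0.0364]
tool_rot: [0.003, 1.0, 0.001, 0.001]
force: [0.0, 0.6, -0.2]
finger_gap: 0.0301
t 15.55 p [0.4892 0.2752 0.0364] yaw 179.64 pit 0.15 rol 179.93 F [ 0.02  0.57 -0.18] T [-0.03  0.02  0.01] gap 0.0301
cm [ 2.43 -0.04  0.24] deg [ 0.07  0.15 -0.36]
```

```bash
python3 -m pendant '[[[1,0,0,0,0,-0.4,0.65],[0.8,0,0,0,0,0,0.65],[0.5,0,0,0,0,0,0.65],[0.5,0,0,0,0,0,0.65],[0.5,0,0,0,0,0,0.65]]]'
python3 -c "
from h import *
s=st();need(.43,.275,.034,180);p,d,c=snap('wrist','w12.png')"
```

```text
time: 16.05
eef_pos: [0.4563, 0.2761, 0.0408]
tool_rot: [0.001, 1.0, 0.002, 0.004]
force: [0.7, 0.2, -0.6]
finger_gap: 0.0295
t 16.05 p [0.4563 0.2761 0.0408] yaw 179.93 pit 0.48 rol 179.81 F [ 0.65  0.19 -0.64] T [ 0.02 -0.19 -0.01] gap 0.0295
cm [ 2.64 -0.12  0.65] deg [ 0.19  0.48 -0.07]
```

View pics/w12.png

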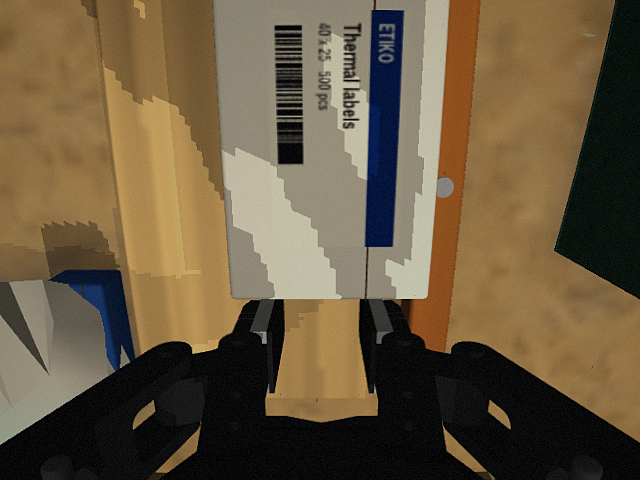

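```bash
python3 -m pendant '[[[0.5,0,0.3,0,0.3,0,0.65],[0.5,0,0.2,0,0,0,0.65],[0.5,0,0.1,0,0,0,0.65],[0.5,0,0.1,0,0,0,0.65]]]'
python3 -c "
from h import *
s=st();need(.425,.275,.034,180)"
```

```text
time: 16.5
eef_pos: [0.4357, 0.2766, 0.0337]
tool_rot: [0.001, 1.0, 0.002, 0.002]
force: [2.6, 0.5, 0.9]
finger_gap: 0.03
t 16.5 p [0.4357 0.2766 0.0337] yaw 179.91 pit 0.25 rol 179.75 F [2.62 0.46 0.87] T [-0.04 -0.53 -0.01] gap 0.03
cm [ 1.07 -0.16 -0.04] deg [ 0.24  0.25 -0.09]
```

```bash
python3 -m pendant '[[[0.3,0,0,0,0,0,0.65],[0.2,0,0,0,0,0,0.65],[0.2,0,0,0,0,0,0.65]]]'; python3 -c "
from h import *
s=st();need(.425,.275,.034,180);p,d,c=snap('wrist','w13.png');snap('top','t13.png')"
```

```text
time: 16.8
eef_pos: [0.4275, 0.2767, 0.0334]
tool_rot: [0.001, 1.0, 0.002, 0.002]
force: [3.1, 0.2, 2.4]
finger_gap: 0.0297
t 16.8 p [0.4275 0.2767 0.0334] yaw 179.93 pit 0.23 rol 179.77 F [3.14 0.2  2.44] T [ 0.02 -0.49  0.01] gap 0.0297
cm [ 0.25 -0.17 -0.06] deg [ 0.23  0.23 -0.07]
```

View pics/w13.png

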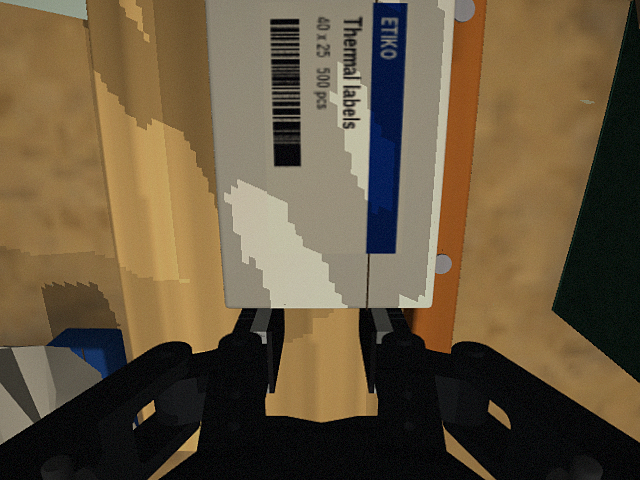

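View pics/t13.png

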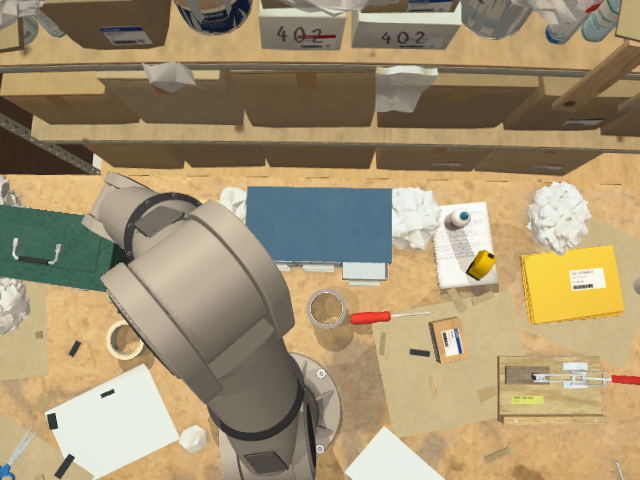

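```bash
for i in 1; do python3 -m pendant '[[[0.15,0,0,0,0,0,0.65]]]'; python3 -m pendant '[[[0.15,0,0,0,0,0,0.65]]]'; python3 -m pendant '[[[0.15,0,0,0,0,0,0.65]]]'; done
```

```text
time: 17.0
eef_pos: [0.4258, 0.2766, 0.0333]
tool_rot: [0.001, 1.0, 0.002, 0.002]
force: [1.8, 0.8, 1.6]
finger_gap: 0.0296
time: 17.1
eef_pos: [0.4248, 0.2766, 0.0334]
tool_rot: [0.001, 1.0, 0.002, 0.002]
force: [9.8, -0.5, 2.1]
finger_gap: 0.0298
time: 17.2
eef_pos: [0.4247, 0.2766, 0.0338]
tool_rot: [0.001, 1.0, 0.002, 0.003]
force: [12.9, -1.2, 1.3]
finger_gap: 0.0301
```

```bash
python3 -m pendant '[[[0.12,0,0,0,0,0,0.65]]]'; python3 -m pendant '[[[0.12,0,0,0,0,0,0.65]]]'
```

```text
time: 17.3
eef_pos: [0.4247, 0.2765, 0.0341]
tool_rot: [0.001, 1.0, 0.003, 0.004]
force: [8.2, -0.6, -0.2]
finger_gap: 0.0299
time: 17.4
eef_pos: [0.4248, 0.2764, 0.0343]
tool_rot: [0.002, 1.0, 0.003, 0.005]
force: [8.2, -1.6, -0.2]
finger_gap: 0.0298
```

```bash
python3 -m pendant '[[[0.14,0,0,0,0,0,0.65],[0.14,0,0,0,0,0,0.65]]]'; python3 -m pendant '[[[0.14,0,0,0,0,0,0.65],[0.14,0,0,0,0,0,0.65]]]'; python3 -c "
from h import *
st()"
```

```text
time: 17.6
eef_pos: [0.4248, 0.2762, 0.035]
tool_rot: [0.003, 1.0, 0.003, 0.007]
force: [10.4, -0.8, 0.3]
finger_gap: 0.0296
time: 17.8
eef_pos: [0.4247, 0.2762, 0.0356]
tool_rot: [0.003, 1.0, 0.004, 0.009]
force: [10.0, -1.8, -0.4]
finger_gap: 0.0297
t 17.8 p [0.4247 0.2762 0.0356] yaw 179.60 pit 1.02 rol 179.56 F [10.02 -1.84 -0.36] T [-0.29 -2.04  0.15] gap 0.0297
```

```bash
python3 -m pendant '[[[0.14,0,0,0,0,0,0.65],[0.14,0,0,0,0,0,0.65],[0.14,0,0,0,0,0,0.65],[0.14,0,0,0,0,0,0.65]]]'; python3 -m pendant '[[[0.14,0,0,0,0,0,0.65],[0.14,0,0,0,0,0,0.65],[0.14,0,0,0,0,0,0.65],[0.14,0,0,0,0,0,0.65]]]'; python3 -m pendant '[[[0.14,0,0,0,0,0,0.65],[0.14,0,0,0,0,0,0.65],[0.14,0,0,0,0,0,0.65],[0.14,0,0,0,0,0,0.65]]]';python3 -c "
from h import *
st();snap('wrist','w14.png')"
```

```text
time: 18.2
eef_pos: [0.4248, 0.276, 0.0369]
tool_rot: [0.005, 1.0, 0.005, 0.013]
force: [10.5, -0.7, -0.9]
finger_gap: 0.0298
time: 18.6
eef_pos: [0.4248, 0.276, 0.0382]
tool_rot: [0.006, 1.0, 0.006, 0.017]
force: [9.7, -0.8, -0.7]
finger_gap: 0.0301
time: 19.0
eef_pos: [0.4248, 0.2759, 0.0395]
tool_rot: [0.008, 1.0, 0.007, 0.021]
force: [10.4, -1.4, -0.2]
finger_gap: 0.0297
t 19.0 p [0.4248 0.2759 0.0395] yaw 179.12 pit 2.40 rol 179.14 F [10.41 -1.4  -0.23] T [-0.24 -2.07  0.18] gap 0.0297
```

View pics/w14.png

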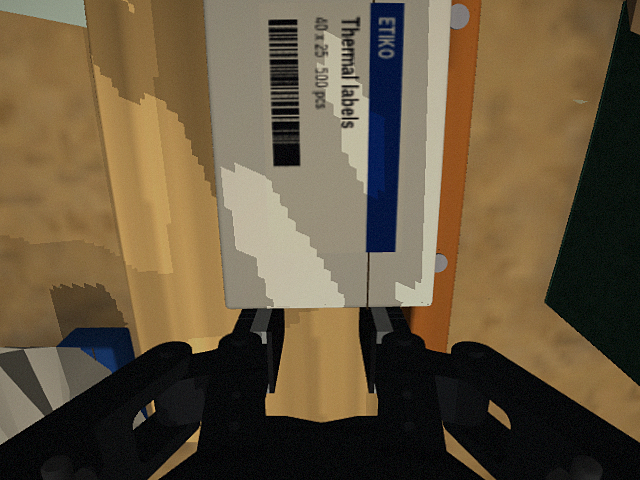

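```bash
python3 -m pendant '[[[0,0,0,0,0,0,0.65],[-0.3,0,0,0,0,0,0.65],[-1.5,0,0,0,0,0,0.65],[-2,0,0,0,0,0,0.65],[0,0,-4.5,0,2.4,0,0.65],[0,0,-4.5,0,0,0,0.65],[0,0,-4.5,0,0,0,0.65],[0,0,-3,0,0,0,0.65],[0,0,0,0,0,0,0.65]]]'
python3 - <<'E'
from h import *
st();p,d,c=snap('wrist','w15.png');boxm(c,d);W=cloud(c,d)
np.savez('/tmp/w15.npz',p=p,d=d,K=c[0],D=c[1],R=c[2],t=c[3])
for q in manip.pinpoint('stop','wrist')[:1]:print(q['conf'],onz(c,q['point'],.012))
snap('scene','s15.png')
E
```

```text
time: 19.95
eef_pos: [0.4664, 0.2719, 0.2115]
tool_rot: [0.007, 1.0, 0.008, -0.005]
force: [0.3, 0.1, -0.6]
finger_gap: 0.0296
t 19.95 p [0.4664 0.2719 0.2115] yaw 179.20 pit -0.54 rol 179.07 F [ 0.32  0.12 -0.61] T [-0.02 -0.05 -0.02] gap 0.0296
box ((361.2324523925781, 277.41778564453125), (69.56697845458984, 103.86572265625), 89.09939575195312) [309.16505322 242.19165902] [413.63962904 312.59586867]
```

View pics/w15.png

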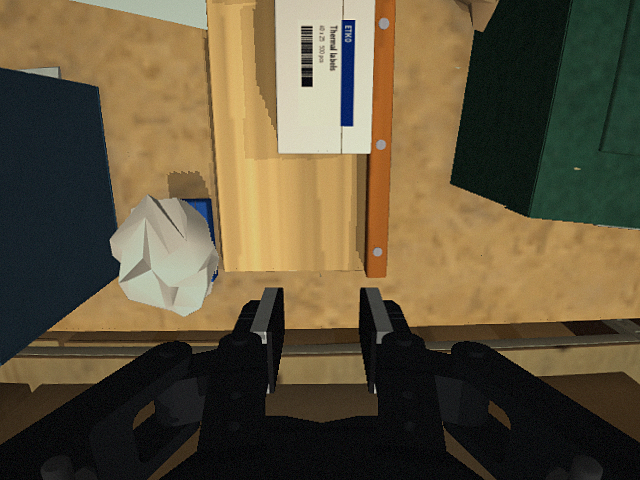

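View pics/s15.png

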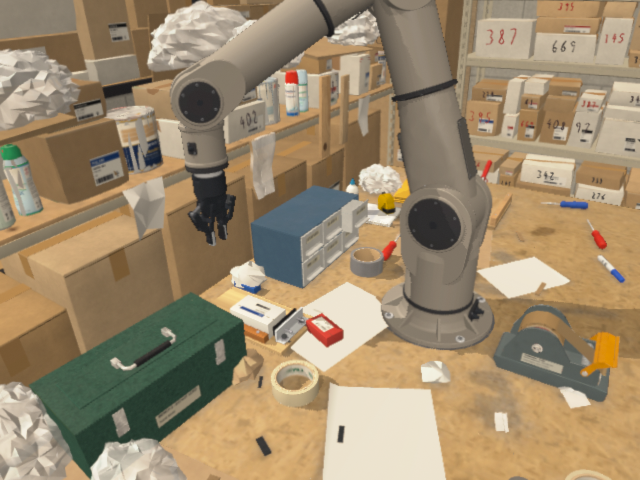

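```bash
python3 -m pendant '[[[0,-1,-4.5,0,0,0,0.65],[0,-1,-4.5,0,0,0,0.65],[0,0,-4.5,0,0,0,0.65],[0,0,0,0,0,0,0.65]]]'
python3 - <<'E'
from h import *
st();p,d,c=snap('wrist','w16.png');boxm(c,d)
for q in manip.pinpoint('stop','wrist')[:1]:print(q['conf'],q['point'],onz(c,q['point'],.012))
for q in manip.pinpoint('box_foot','wrist')[:1]:print(q['conf'],q['point'],onz(c,q['point'],.012))
cv2.imwrite('pics/w16c.png',cv2.resize(cv2.cvtColor(p[0:180,200:400],cv2.COLOR_RGB2BGR),None,fx=3.3,fy=3.3,interpolation=cv2.INTER_CUBIC))
E
```

```text
time: 20.5
eef_pos: [0.4651, 0.2466, 0.3395]
tool_rot: [0.006, 1.0, 0.005, -0.014]
force: [0.6, 1.2, -0.4]
finger_gap: 0.0294
t 20.5 p [0.4651 0.2466 0.3395] yaw 179.33 pit -1.57 rol 179.39 F [ 0.56  1.16 -0.38] T [ 0.05 -0.07  0.01] gap 0.0294
box ((354.2391052246094, 277.2623291015625), (69.62100219726562, 119.35137939453125), 88.73078155517578) [293.96646901 242.44663552] [414.24855077 313.1345677 ]
0.69 [328.2, 30.1] [0.28077298 0.25932246 0.012     ]
0.51 [348.1, 97.3] [0.35284473 0.28137847 0.012     ]
```

View pics/w16c.png

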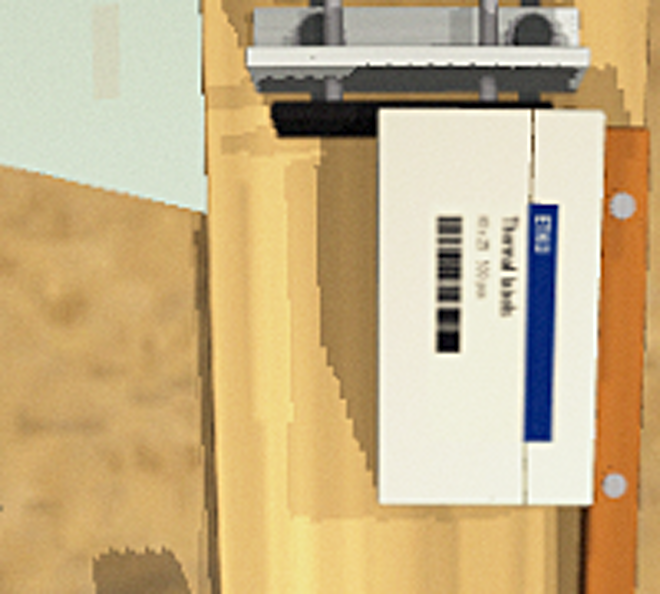

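```bash
python3 - <<'E'
from h import *
p,d,c=snap('wrist','w17.png');g=cv2.GaussianBlur(cv2.cvtColor(p,cv2.COLOR_RGB2GRAY).astype(float),(0,0),.8)
hsv=cv2.cvtColor(p,cv2.COLOR_RGB2HSV)
W=cloud(c,d)
def edge(name,P0,P1,nrm,z,half=8,sign=None):
    # sample world line P0-P1 at height z, search along nrm for strongest gradient
    out=[]
    for a in np.linspace(0,1,40):
        b=np.array(P0)+a*(np.array(P1)-np.array(P0))
        ss=np.arange(-half,half+.01,.25)
        X=np.array([[*(b+np.array(nrm)*s/1000),z] for s in ss]);uv=proj(c,X).astype(np.float32)
        v=cv2.remap(g.astype(np.float32),uv[None,:,0],uv[None,:,1],cv2.INTER_LINEAR)[0]
        gr=np.gradient(v)
        if sign: gr=gr*sign
        else: gr=abs(gr)
        i=gr[2:-2].argmax()+2
        out.append((*(X[i,:2]*1000),gr[i]))
    o=np.array(out);ax=0 if abs(nrm[1])>.5 else 1
    k=np.ones(len(o),bool)
    for _ in range(4):
        f=np.polyfit(o[k,ax],o[k,1-ax],1);r=o[:,1-ax]-np.polyval(f,o[:,ax]);k=abs(r)<max(.6,1.5*np.std(r[k]))
    print(name,'slope deg %.2f'%np.degrees(np.arctan(f[0])),'mid %.1f'%np.polyval(f,o[:,ax].mean()),'n',k.sum(),'sd %.2f'%np.std(r[k]))
edge('box left(-y) top',(.30,.2425),(.41,.2425),(0,1),.058,sign=1)
edge('box far top',(.414,.25),(.414,.305),(1,0),.058,sign=-1)
edge('box right top/rail',(.30,.313),(.41,.313),(0,1),.058,sign=-1)
edge('rail inner top far part',(.425,.313),(.51,.313),(0,1),.032)
edge('rail outer top',(.30,.331),(.51,.331),(0,1),.032)
edge('board right',(.34,.183),(.50,.183),(0,1),.012)
edge('angle top',(.2745,.21),(.2745,.30),(1,0),.044)
E
cat >/dev/null
python3 - <<'E'
import sys;sys.path.insert(0,'.')
E
```

```text
box left(-y) top slope deg -0.81 mid 243.1 n 40 sd 0.17
box far top slope deg 1.16 mid 413.8 n 37 sd 0.23
box right top/rail slope deg -1.00 mid 311.9 n 34 sd 0.27
rail inner top far part slope deg -3.60 mid 311.9 n 20 sd 0.37
rail outer top slope deg -0.76 mid 330.9 n 28 sd 0.33
board right slope deg -0.30 mid 184.2 n 36 sd 0.32
angle top slope deg 0.37 mid 278.4 n 29 sd 0.41
```

```bash
python3 -c "
from h import *
st();print(manip.finish_job())"
```

```text
t 20.7 p [0.4631 0.2452 0.3338] yaw 179.35 pit -1.97 rol 179.57 F [-0.13  0.2  -0.34] T [ 0.05  0.01 -0.04] gap 0.0299
the job is handed in; nothing more can be done
None
```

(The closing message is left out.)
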